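# Seat the bayonet lens barrel in a microscope's light port and hold it home

## Task

Pick up the black lens barrel that has two lugs sticking out at its foot, and lower it into the light port of the microscope stand with the lugs in the collar's two slots. Push it straight in against the spring, twist it a quarter turn clockwise (seen from above), and finish still gripping it and holding it pressed fully home, its shoulder down on the collar: do not let go, because the program ends while holding. Leave the other things on the bench where they are.

Things in the scene. Friction and masses are not known exactly. Their poses are not given: they have to be found in the camera images.
- barrel: The lens barrel, loose, about 0.16 kg, standing upright. Origin: centre of its underside, z up its axis. z = 0 to 16 mm: steel foot, 34 mm diameter; 16 to 56 mm: black ribbed grip, 48 mm diameter, glass lens on top. Two lugs at the foot along +x and -x; same after half a turn. It, the plain barrel and the objective may stand in one another's places.
- barrel_lug (a point): Outer end of the barrel's +x lug, 31 mm from the axis, 3 mm above the underside. Each of the two steel lugs is 8 mm wide and 6 mm high (z = 0 to 6 mm of the barrel) and shows 7 mm beyond the grip from above. Axes as the barrel's.
- barrel_shoulder (a point): The barrel's shoulder: on its axis, 16 mm above its underside, where the foot steps out to the wider grip. It rests on the collar's top when the barrel is fully home. Axes as the barrel's.
- port_seat (a point): Light port of the cream stand: centre of the flat top of its fixed black ribbed collar (85 mm across), 75 mm above the bench, z up. Bore 39 mm diameter; two slots 13 mm wide run from it along this point's +x and -x. Fully home, the barrel's origin is 16 mm below this point and its lugs' tops are 5 mm under the lip. Its yaw varies.
- port_slot (a point): Outer end of the collar's +x slot, 33 mm from the port's axis, at the collar's top. The slots cut through a 5 mm thick lip; below it the lugs can turn in a groove, clockwise only (seen from above), to a stop a few degrees past the quarter turn (lugs along port_seat's y). It turns freely 0 to 5 mm above home; let go, the spring lifts it 5 mm to the lip.
- spring_plate (a joint): Travel in m (0 up, grows downward, at most 0.0115) of the aluminium spring plate in the bore. Its top is 6 mm below the collar's top at 0; the barrel's foot presses it down, to 0.010 when fully home. It pushes up with about 4 N at 0 and 10 N when the barrel is home.
- stand: Cream microscope stand, fixed, head and stage removed. Origin: on the port's axis at bench level; x points from the port to the upright limb (186 to 258 mm from the port's axis, 75 mm wide, 243 mm high; focus knobs out to 81 mm each side at 95 mm height). The nose under the port is 100 mm wide, 50 mm high and ends 55 mm before the axis (-x).
- plain_barrel: Look-alike that is NOT wanted: same black ribbed barrel and foot, but no lugs at the foot. Origin: centre of its underside; z up its axis. 48 mm diameter, 56 mm high. Leave alone.
- objective: Steel microscope objective standing on its thread, 38 mm diameter, 46 mm high, narrow at the bottom and with a brass nose on top. Origin: centre of its underside. Leave alone.
- filter_ring: Flat black ring, 44 mm outside, 7 mm high, lying on the bench. Origin: centre of its underside. Leave alone.
- dropper: Small amber bottle with black cap, 34 mm diameter, 75 mm high. Origin: centre of its underside. Leave alone.
- screwdriver: Screwdriver 150 mm long lying on the bench along its x axis. Origin at about its middle. Leave alone.
- screw_dish: Small white dish, 70 mm wide, 18 mm high. Origin: centre of its underside. Leave alone.

How it is judged:
By the outcome, as a careful person would: the job done as asked, in the order asked, and still so for the second after the job is handed in, while the arm keeps its last pose, push and grip.
It also fails if it takes over 40 s, if anything falls off the work surface, if the arm or the gripper's body presses on something with over 40 N, if the wrist force passes 120 N, or if a joint passes its speed limit or range.

## Robot

A 6-joint arm with a two-finger parallel gripper is mounted at the origin on the work surface. World frame = base frame: x ahead of the robot, y to its left, z up, the work surface at z = 0. Lengths are in m, angles in rad, forces in N, time in s.
With the tool pointing down it reaches from about 0.35 to 0.875 m from the base axis. Payload 15.5 kg.
Tool frame: the origin (TCP) lies midway between the tips of the shut fingers; the grasp point (between the pads) lies 19 mm behind it; x points along the fingers, y is the direction in which the jaws open and shut, and the axes are right-handed (so a half turn about x gives the same grasp; the last joint's range is limited). The gripper opens to 85 mm and grips with 20 to 120 N. Pads are 22 mm wide; open, the fingers measure 114 mm over their backs; the gripper's body (76 mm by 85 mm) begins 54 mm behind the grasp point. The pads swing forward as they close: fully open they stand 13 mm farther back than shut.
Start: joints at [-1.407, 0.494, 1.345, -0, 1.302, -0.096], TCP at [0.16, -0.604, 0.231] pointing down, gripper open.
Joint ranges: [-2.91, 2.91], [-0.82, 2.16], [0.22, 2.67], [-1.22, 4.37], [0.12, 2.79], [-3.08, 3.08]. Speed limits (rad/s): [1.89, 1.89, 2.57, 3.01, 3.01, 3.01].

## Interface

Orientations are given as a unit quaternion [w, x, y, z].
In Python, from rig import r gives the robot as it stands. The module is installed in compiled form; this text tells all that it offers.
- The arm moves only by the shell command python3 -m inch 'ROWS' [OPENING]. ROWS is JSON, a list of rows, each a list of 6 numbers: the shift along the world's x, y, z in mm, then the turn, a rotation vector about the world's x, y, z in rad. A call has 1 to 12 rows; each row shifts and turns the pose as measured when the row begins; what a row does not reach is not made up. A row lasts 1/8 s, in which the tool goes at most 62.5 mm and 10.7 degrees, less where a joint would pass 70% of its speed; a pose out of reach is approached as far as the arm can. A call with a gripper value outside its range is refused whole. OPENING is the closure, from -1 (fully open) to 1 (shut), so that 0 is half open, set as the call begins (- or left out, the last holds). The fingers move at their own pace and stop on an object; the grip force is fixed at half the most. Time passes only in rows, so rows that do not move let the fingers close. It gives the time, the measured TCP pose, the force and the opening at its end, in the units of the state.
- r.observe(): the state, without advancing time (a new reading comes with each control period).
- r.read_camera(name): name is "scene" or "top"; returns a dict with "image" (400x640x3 uint8, red, green, blue), "fx", "fy", "cx", "cy" (pixels), "R" (3x3) and "t" (3): a world point X has camera coordinates R X + t. Camera axes: x right, y down, z forward; pixel columns grow to the right and rows downward; lengths in m; the calibration is good to about 2 mm. A picture is of the moment at which its call begins. There is no depth.
- r.hand_in(): hands the job in, once; it reports no verdict.
The state is a dict: "time": time; "joint_pos": joint angles; "dq": joint speeds; "joint_efforts": joint torques, N m; "tcp_pos": TCP position; "orientation": TCP orientation; "force": force on the tool from outside, world axes, zero at the start; "ft_torque": the same for the moment, N m; "gripper_width": finger opening in m.
Only numpy, scipy, OpenCV 4.12 (cv2) and the standard library are available. Lean on these libraries where they do the work, as an engineer would, in place of code of your own. Each camera call takes 0.05 s, during which the arm holds its last target.

## Working session

There is one attempt and no reset: what is moved stays moved. The work goes in short steps, Python scripts to look and compute and a shell command to move; the robot and the scene stay as the last step left them, time stands still between calls to the robot, and variables do not carry over. Pictures are saved under pics/ and viewed, and the job is handed in when it is done.

```bash
mkdir -p pics
python3 - <<'E'
from rig import r
import cv2,numpy as np
s=r.observe()
for k in("time","tcp_pos","orientation","force","gripper_width"):print(k,s[k])
for n in("scene","top"):
    c=r.read_camera(n);cv2.imwrite(f"pics/{n}0.png",c["image"][:,:,::-1]);print(n,c["fx"],c["fy"],c["cx"],c["cy"],np.round(c["R"],3).tolist(),np.round(c["t"],3))
E
```

```text
time 0.0
tcp_pos [ 0.15987541 -0.60380567  0.23067885]
orientation [-0.09077721 -0.70117841 -0.09170286  0.70121247]
force [-0.87523009  0.17556675 -0.57423695]
gripper_width 0.0852839728348659
scene 460.2302270127316 460.2302270127316 319.4488410129162 197.63632381987375 [[0.228, 0.974, 0.001], [0.728, -0.17, -0.664], [-0.647, 0.152, -0.748]] [-0.296 -0.329  1.502]
top 460.668514785424 460.668514785424 321.522860027764 193.94918463577667 [[-0.005, -1.0, 0.013], [-0.986, 0.003, -0.167], [0.167, -0.014, -0.986]] [0.15  0.552 0.97 ]
```

View pics/scene0.png

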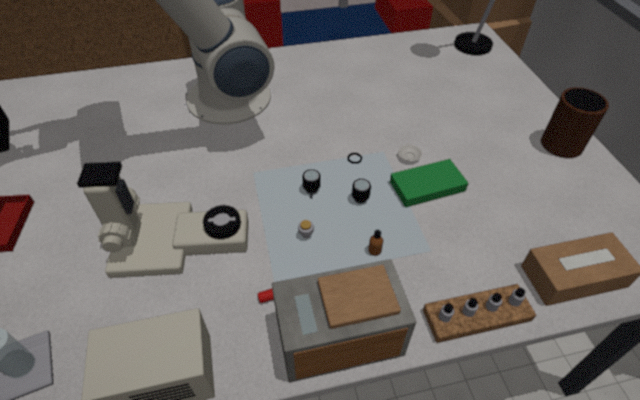

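View pics/top0.png

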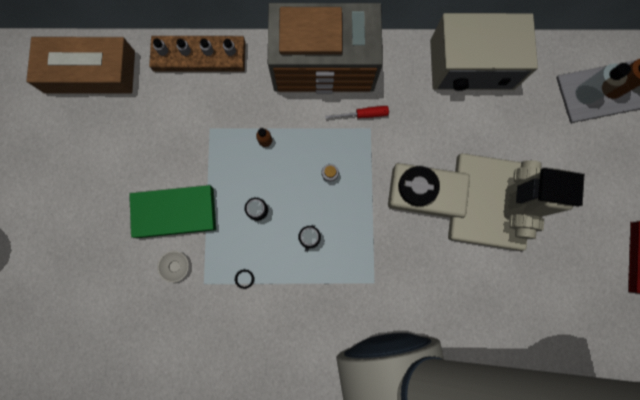

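The top view shows the lugged barrel near (309,237), with a lug tip near (306,248). The plain barrel is at (256,208) and the collar at (419,186). I'll zoom in on both.

Run:
```python
import cv2,numpy as np
t=cv2.imread("pics/top0.png");s=cv2.imread("pics/scene0.png")
def z(i,u,v,h=25,o=400):return cv2.resize(i[v-h:v+h,u-h:u+h],(o,o),interpolation=cv2.INTER_CUBIC)
g=np.hstack([z(t,309,237),z(t,419,186)]);
cv2.imwrite("pics/z1.png",np.clip(g*1.0,0,255).astype(np.uint8))
g=np.hstack([z(s,311,182),z(s,222,222)]);cv2.imwrite("pics/z2.png",g)
```

```text
(no output)
```

View pics/z1.png

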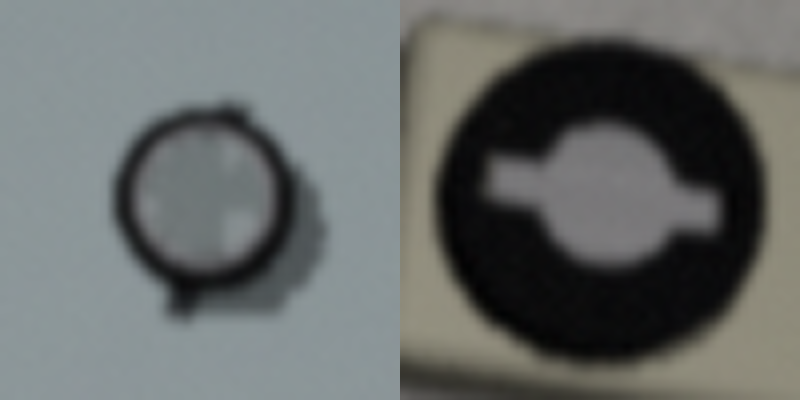

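View pics/z2.png

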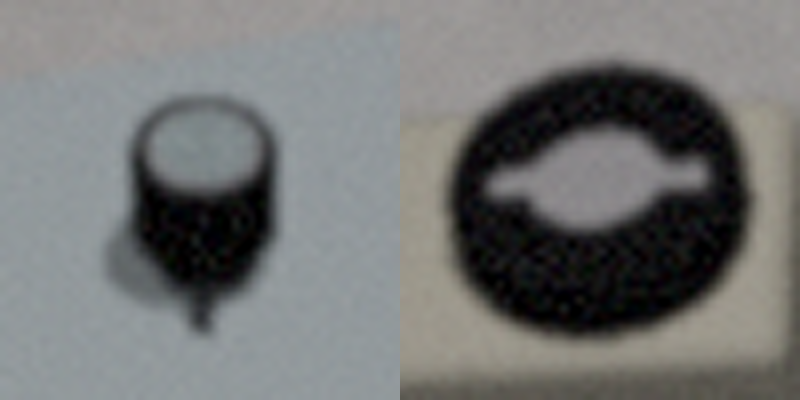

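```bash
cat > h.py <<'E'
import numpy as np,cv2
from rig import r
def ray(c,p,z):
    R=np.array(c["R"]);t=np.array(c["t"]);C=-R.T@t
    d=R.T@np.array([(p[0]-c["cx"])/c["fx"],(p[1]-c["cy"])/c["fy"],1.])
    return (C+d*(z-C[2])/d[2])
def crop(c,u,v,h,k=8):
    return cv2.resize(c["image"][v-h:v+h,u-h:u+h],None,fx=k,fy=k,interpolation=cv2.INTER_CUBIC)
def full(p,u,v,h,k=8): return np.array([(p[0]+.5)/k-.5+u-h,(p[1]+.5)/k-.5+v-h])
E
python3 - <<'E'
from h import *
for n,b,p in(("top",(309,237),(419,186)),("scene",(311,178),(222,222))):
    c=r.read_camera(n);print(n,"C",-np.array(c["R"]).T@c["t"])
    for lab,(u,v),z,thr in(("barrel",b,.056,None),("port",p,.072,None)):
        g=cv2.cvtColor(crop(c,u,v,25),cv2.COLOR_RGB2GRAY)
        thr=75
        m=(g>thr).astype(np.uint8)
        nn,L,st,ce=cv2.connectedComponentsWithStats(m)
        i=L[200,200] if lab=="port" else L[150 if n=="scene" else 190,190]
        cs,_=cv2.findContours((L==i).astype(np.uint8),0,cv2.CHAIN_APPROX_NONE);k=max(cs,key=cv2.contourArea)[:,0]
        W=np.array([ray(c,full(q,u,v,25),z)[:2] for q in k]).astype(np.float32)*1000
        print(lab,i,st[i]); 
        (x,y),rad=cv2.minEnclosingCircle(W);e=cv2.fitEllipse(W);print(" circ",x,y,rad,"ell",e,"rect",cv2.minAreaRect(W))
        M=cv2.moments(W.reshape(-1,1,2));cx,cy=M["m10"]/M["m00"],M["m01"]/M["m00"]
        print(" cen",cx,cy,"axis deg",np.degrees(.5*np.arctan2(2*M["mu11"],M["mu20"]-M["mu02"])))
        if lab=="port":
            # bore-only circle fit
            d=np.hypot(*(W-[cx,cy]).T);far=W[d>27];
            a=far[(far-[cx,cy])[:,1]>0].mean(0);bb=far[(far-[cx,cy])[:,1]<0].mean(0)
            print(" slot ends",a,bb,"mid",(a+bb)/2,"yaw",np.degrees(np.arctan2(*(a-bb)[::-1])), "near r",np.median(d[d<23]))
            m2=(g<60).astype(np.uint8);cs,_=cv2.findContours(m2,0,1);k=max(cs,key=cv2.contourArea)[:,0]
            W=np.array([ray(c,full(q,u,v,25),.072)[:2] for q in k]).astype(np.float32)*1000
            print(" collar outer ell",cv2.fitEllipse(W))
c=r.read_camera("top")
# lug tips in z1.png left (crop 25 half, centre 309,237, x8)
f=lambda p:full(p,309,237,25)
for z in(.003,.006):
    a=ray(c,f((179,318)),z);b=ray(c,f((238,101)),z);print(a,b,(a+b)/2,np.degrees(np.arctan2(*(a-b)[1::-1])),np.linalg.norm(a-b))
E
```

```text
top C [0.38371533 0.16165397 1.04612655]
barrel 2 [  134   128   140   140 15519]
 circ 459.5281066894531 174.97438049316406 19.161035537719727 ell ((459.50164794921875, 174.9014892578125), (37.3458251953125, 37.52375793457031), 39.14830017089844) rect ((459.29339599609375, 175.0838623046875), (37.27643966674805, 37.237186431884766), 89.74117279052734)
 cen 459.5088664521924 174.89843659571832 axis deg -51.29627871234231
port 2 [   90   126   227   137 18529]
 circ 568.561279296875 -62.68129348754883 30.955718994140625 ell ((567.8314819335938, -62.82770919799805), (34.510135650634766, 54.86544418334961), 169.22496032714844) rect ((567.4586791992188, -62.434776306152344), (38.21735763549805, 55.7680778503418), 20.80402374267578)
 cen 567.7380203078383 -62.947108373470705 axis deg 79.71230234757819
 slot ends [572.5665   -33.573116] [562.75354 -91.71412] mid [567.66003  -62.643616] yaw 80.419945 near r 18.783165853148034
 collar outer ell ((565.898193359375, -61.81533432006836), (86.13668060302734, 90.14087677001953), 43.9722785949707)
scene C [1.27845722 0.00390579 0.90475968]
barrel 
[... 588 characters left out ...]
rect ((570.4528198242188, -64.39384460449219), (37.097084045410156, 58.06147766113281), 16.379318237304688)
 cen 570.7272701280317 -64.55500050166452 axis deg 81.5615869805392
 slot ends [576.40027 -35.16496] [566.09485 -93.53939] mid [571.24756 -64.35217] yaw 79.98817 near r 18.977339173981008
 collar outer ell ((578.3286743164062, -64.54798126220703), (84.57770538330078, 99.64521789550781), 94.18329620361328)
[0.42948477 0.18271807 0.003     ] [0.49059427 0.16599797 0.003     ] [0.46003952 0.17435802 0.003     ] 164.69787511867244 0.063355603908761
[0.42935314 0.18265749 0.006     ] [0.49028689 0.16598547 0.006     ] [0.45982002 0.17432148 0.006     ] 164.69787511867244 0.06317339513315041
```

Barrel at about (459.5, 174.9) mm with its lugs along -15°. Port at about (569, -63.3) mm with its slots along 80°. I'll retract and lift first, so the swing clears the stand's limb, then go to the barrel.

```bash
python3 -m inch '[[4,43,28,0,0,0],[4,43,28,0,0,0],[4,43,28,0,0,0],[4,43,28,0,0,0],[4,43,28,0,0,0],[34,48,0,0,0,0],[34,48,0,0,0,0],[34,48,0,0,0,0],[34,48,0,0,0,0],[34,48,0,0,0,0]]' -1
```

```text
time: 1.5
tcp_pos: [0.3514, -0.1367, 0.3744]
orientation: [0.089, 0.703, 0.088, -0.7]
force: [0.7, -1.3, 0.8]
gripper_width: 0.0855
```

```bash
python3 -m inch '[[18,50,-10,0,0,0],[18,50,-20,0,0,0],[18,50,-20,0,0,0],[18,50,-20,0,0,0],[18,50,-20,0,0,0],[18,50,-20,0,0,0],[0,8,-50,0,0,0],[0,0,-50,0,0,0],[0,0,-40,0,0,0],[0,0,0,0,0,0]]'
```

```text
time: 2.75
tcp_pos: [0.4633, 0.1869, 0.1185]
orientation: [0.092, 0.705, 0.09, -0.697]
force: [0.2, 0.6, 0.5]
gripper_width: 0.0856
```

Run:
```python
from h import *
s=r.observe();print(s["tcp_pos"],s["force"],s["joint_pos"])
for n in("scene","top"):
    c=r.read_camera(n);cv2.imwrite(f"pics/{n}1.png",c["image"][:,:,::-1])
    u,v=(311,178) if n=="scene" else (309,230)
    cv2.imwrite(f"pics/{n}1z.png",crop(c,u,v,50,8)[:,:,::-1][::1])
a=cv2.imread("pics/scene1z.png");b=cv2.imread("pics/top1z.png");cv2.imwrite("pics/z3.png",cv2.resize(np.hstack([a,b]),(800,400)))
```

```text
[0.46328059 0.18693488 0.11852014] [0.16526469 0.62647669 0.46008955] [ 0.26721121  0.47005804  1.78739541 -0.00631894  0.87417357  1.58389642]
```

View pics/z3.png

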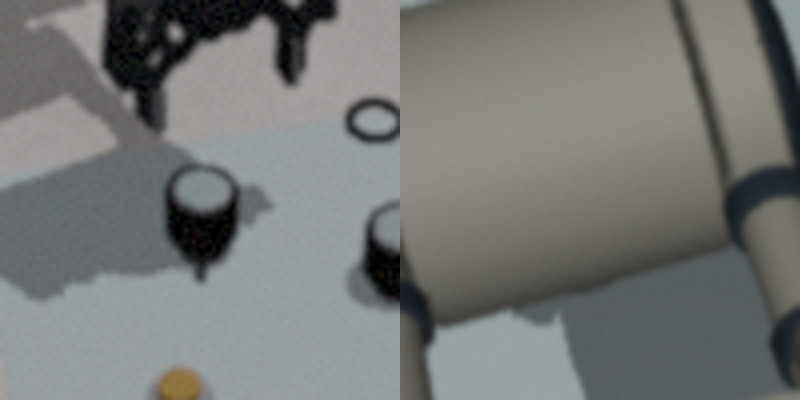

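Run:
```python
from h import *
c=r.read_camera("scene");print(ray(c,full((204,148),311,182,25),.056))
from scipy.spatial.transform import Rotation as Ro
q=np.array(r.observe()["orientation"]);R=Ro.from_quat(q[[1,2,3,0]]).as_matrix();x=R[:,0];print(x,R[:,1],"fix",np.cross(x,[0,0,-1]))
```

```text
[0.46366842 0.17287076 0.056     ]
[ 1.73900605e-02 -2.96411095e-04 -9.99848738e-01] [ 0.25498451 -0.96693361  0.00472152] fix [0.00029641 0.01739006 0.        ]
```

```bash
python3 -m inch '[[-2,-13,0,0,0.0174,0],[0,0,0,0,0,0],[0,0,-15,0,0,0]]'
```

```text
time: 3.28
tcp_pos: [0.4662, 0.1737, 0.1105]
orientation: [0.09, 0.704, 0.091, -0.699]
force: [0.5, 0.5, -0.0]
gripper_width: 0.0854
```

```bash
python3 -m inch '[[-4,0,-10,0,0,0],[0,0,0,0,0,0],[0,0,0,0,0,0]]'
python3 - <<'E'
from h import *
from scipy.spatial.transform import Rotation as Ro
q=np.array(r.observe()["orientation"]);R=Ro.from_quat(q[[1,2,3,0]]).as_matrix();x=R[:,0];print(r.observe()["tcp_pos"],"fix",np.cross(x,[0,0,-1]))
E
```

```text
time: 3.65
tcp_pos: [0.4608, 0.1736, 0.0982]
orientation: [0.091, 0.703, 0.091, -0.7]
force: [-0.1, -0.9, -0.4]
gripper_width: 0.0856
[0.46081187 0.17355724 0.0982422 ] fix [-0.00096405  0.00369472  0.        ]
```

```bash
python3 -m inch '[[0,0,-20,0,0.003,0],[0,0,-20,0,0,0],[0,0,-20,0,0,0],[0,0,-10,0,0,0],[0,0,0,0,0,0],[0,0,0,0,0,0]]'
python3 - <<'E'
from h import *
from scipy.spatial.transform import Rotation as Ro
q=np.array(r.observe()["orientation"]);R=Ro.from_quat(q[[1,2,3,0]]).as_matrix();x=R[:,0];print(r.observe()["tcp_pos"],"fix",np.cross(x,[0,0,-1]))
c=r.read_camera("scene");cv2.imwrite("pics/s2.png",crop(c,311,170,40,8)[:,:,::-1])
E
```

```text
time: 4.4
tcp_pos: [0.4623, 0.1744, 0.0279]
orientation: [0.091, 0.703, 0.091, -0.7]
force: [-0.1, 0.2, -0.2]
gripper_width: 0.0855
[0.46234157 0.17443327 0.02793682] fix [-0.00178197  0.00395575  0.        ]
```

View pics/s2.png

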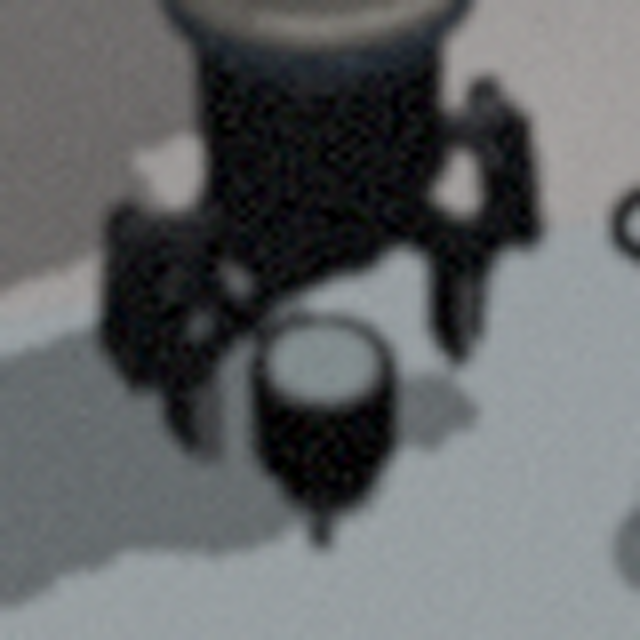

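```bash
python3 -m inch '[[-1,0,-10,-0.0018,0.004,0],[0,0,0,0,0,0],[0,0,0,0,0,0]]'; python3 -m inch '[[0,0,0,0,0,0],[0,0,0,0,0,0],[0,0,0,0,0,0],[0,0,0,0,0,0],[0,0,0,0,0,0],[0,0,0,0,0,0]]' 1
```

```text
time: 4.82
tcp_pos: [0.4618, 0.1746, 0.0181]
orientation: [0.091, 0.702, 0.091, -0.701]
force: [0.4, -0.9, 0.2]
gripper_width: 0.0853
time: 5.58
tcp_pos: [0.4618, 0.1745, 0.0186]
orientation: [0.091, 0.702, 0.091, -0.701]
force: [-0.3, 0.1, 1.0]
gripper_width: 0.0469
```

```bash
python3 -m inch '[[0,0,20,0,0,0],[0,0,40,0,0,0],[0,0,40,0,0,0],[0,0,40,0,0,0],[0,0,10,0,0,0.1],[10,-25,0,0,0,0.15],[10,-25,0,0,0,0.15],[10,-25,0,0,0,0.15],[10,-25,0,0,0,0.15],[10,-25,0,0,0,0.15],[10,-25,0,0,0,0.15],[10,-25,0,0,0,0.15]]'
python3 - <<'E'
from h import *
s=r.observe();print(s["joint_pos"],s["gripper_width"])
c=r.read_camera("scene");cv2.imwrite("pics/s3.png",c["image"][:,:,::-1])
E
```

```text
time: 7.08
tcp_pos: [0.5307, -0.0047, 0.1727]
orientation: [-0.468, -0.53, -0.468, 0.53]
force: [-0.5, 1.3, -1.8]
gripper_width: 0.0469
[-1.21234514e-01  4.31751164e-01  1.64941740e+00 -3.88566044e-04
  1.06100657e+00  2.27951183e-03] 0.04690263939412413
```

View pics/s3.png

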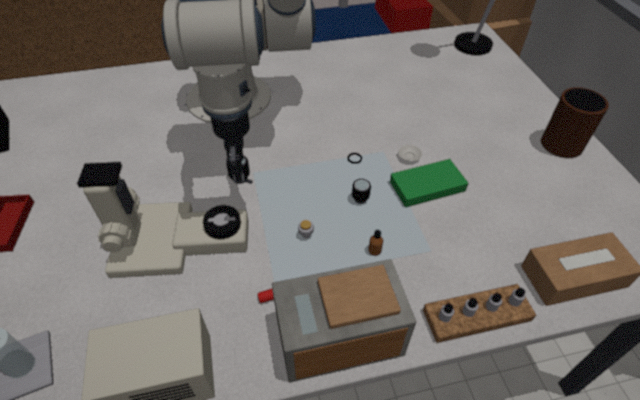

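```bash
cat >> h.py <<'E'
from scipy.spatial.transform import Rotation as Ro
def pose():
    s=r.observe();q=np.array(s["orientation"]);R=Ro.from_quat(q[[1,2,3,0]]).as_matrix();x=R[:,0]
    print("t",s["time"],"tcp",np.round(np.array(s["tcp_pos"])*1000,2),"yaw",round(np.degrees(np.arctan2(R[1,1],R[0,1])),2),"fix",np.round(np.cross(x,[0,0,-1]),4),"F",np.round(s["force"],1),"w",round(s["gripper_width"],4))
E
python3 -c "
from h import *
pose()
q=np.array([.091,.702,.091,-.701]);R=Ro.from_quat(q[[1,2,3,0]]).as_matrix();print(np.degrees(np.arctan2(R[1,1],R[0,1])))"
python3 -m inch '[[10,-25,0,0,0,0.15],[15,-20,0,0,0,0.15],[13,-14,-5,0,0,0.15],[0,0,0,0,0,0],[0,0,0,0,0,0]]'
python3 - <<'E'
from h import *
pose()
for n,u,v in(("scene",222,205),("top",419,186)):
    c=r.read_camera(n);cv2.imwrite(f"pics/{n}4.png",crop(c,u,v,50,8)[:,:,::-1])
a=cv2.imread("pics/scene4.png");b=cv2.imread("pics/top4.png");cv2.imwrite("pics/z4.png",cv2.resize(np.hstack([a,b]),(800,400)))
E
```

```text
t 7.125 tcp [532.17  -7.34 172.76] yaw -6.54 fix [0.0014 0.0007 0.    ] F [ 1.  -3.6 -2. ] w 0.0465
-75.21750845515997
time: 7.75
tcp_pos: [0.5697, -0.0681, 0.1667]
orientation: [0.578, 0.407, 0.578, -0.408]
force: [-0.3, 0.0, -1.7]
gripper_width: 0.0472
t 7.75 tcp [569.66 -68.1  166.69] yaw 19.62 fix [ 0.0006 -0.0015  0.    ] F [-0.3  0.  -1.7] w 0.0472
```

View pics/scene4.png

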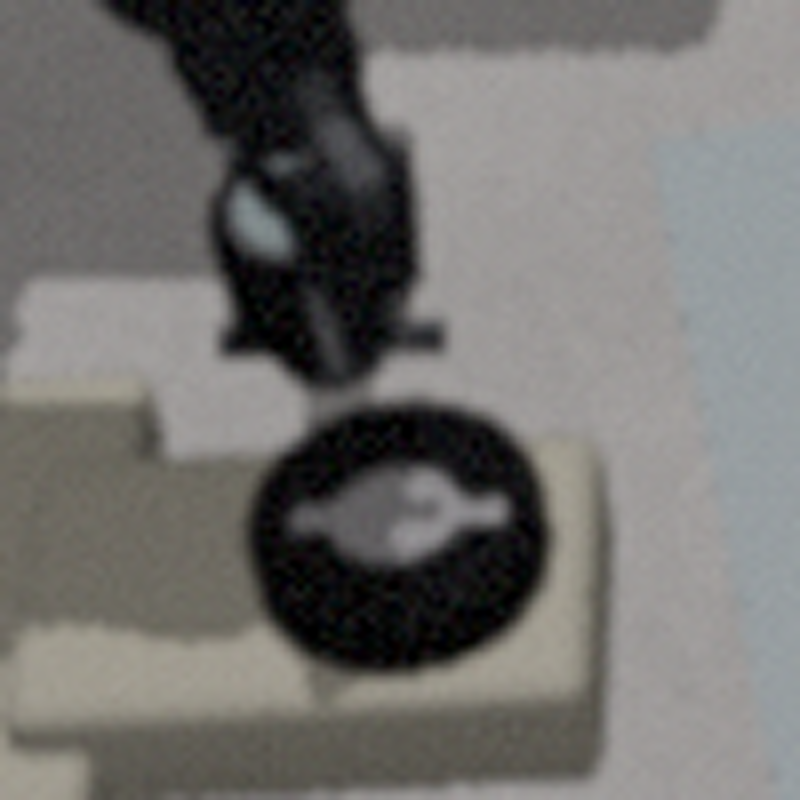

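View pics/top4.png

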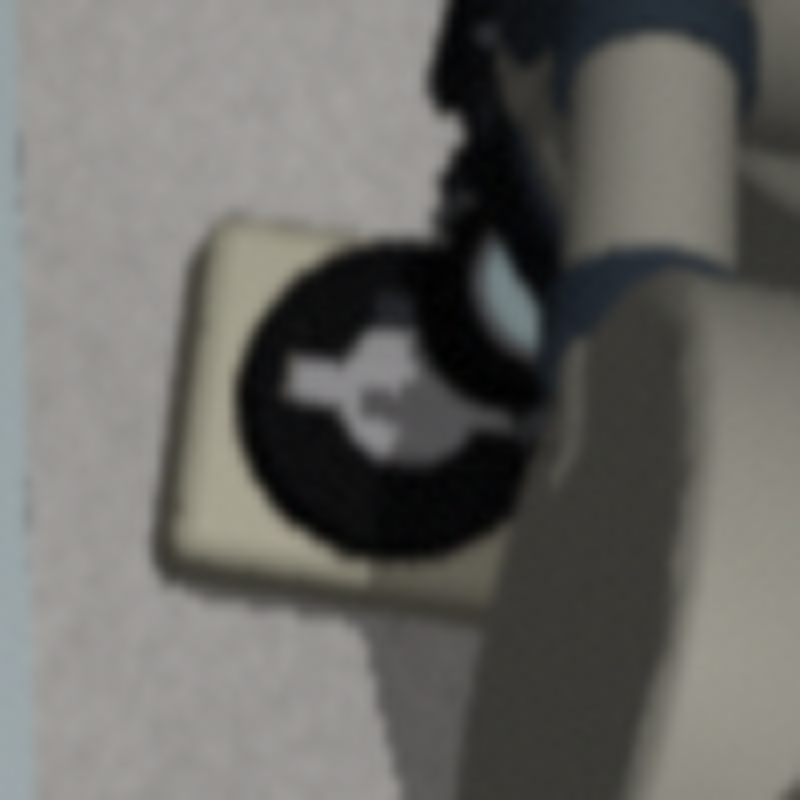

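The scene view shows the lug tips at (222,338) and (442,336) in the zoomed crop. I'll cast those and compare the lug midpoint and yaw with the slots in the same camera.

Run:
```python
from h import *
c=r.read_camera("scene")
z=.1667-.0186+.003
a=ray(c,full((222,338),222,205,50),z);b=ray(c,full((442,336),222,205,50),z)
print(a,b,(a+b)/2,np.degrees(np.arctan2(*(b-a)[1::-1])),np.linalg.norm(b-a))
pose()
```

```text
[ 0.56455904 -0.09916107  0.1511    ] [ 0.57749276 -0.04036147  0.1511    ] [ 0.5710259  -0.06976127  0.1511    ] 77.59462064808567 0.060205257920126765
t 7.9 tcp [569.85 -68.01 166.93] yaw 19.73 fix [ 0.0007 -0.001   0.    ] F [ 0.1  0.2 -1.3] w 0.0468
```

```bash
python3 -m inch '[[0,5,-15,0,-0.001,0.015],[0,0,-15,0,0,0],[0,0,-15,0,0,0],[0,0,-12,0,0,0],[0,0,0,0,0,0],[0,0,0,0,0,0]]'
python3 - <<'E'
from h import *
pose()
for n,u,v in(("scene",222,205),("top",419,186)):
    c=r.read_camera(n);cv2.imwrite(f"pics/{n}5.png",crop(c,u,v,50,8)[:,:,::-1])
E
```

```text
time: 8.65
tcp_pos: [0.5687, -0.0617, 0.105]
orientation: [0.581, 0.402, 0.582, -0.403]
force: [-0.2, -0.5, -0.8]
gripper_width: 0.0471
t 8.65 tcp [568.73 -61.65 105.01] yaw 20.6 fix [ 0.0003 -0.0018  0.    ] F [-0.2 -0.5 -0.8] w 0.0471
```

View pics/scene5.png

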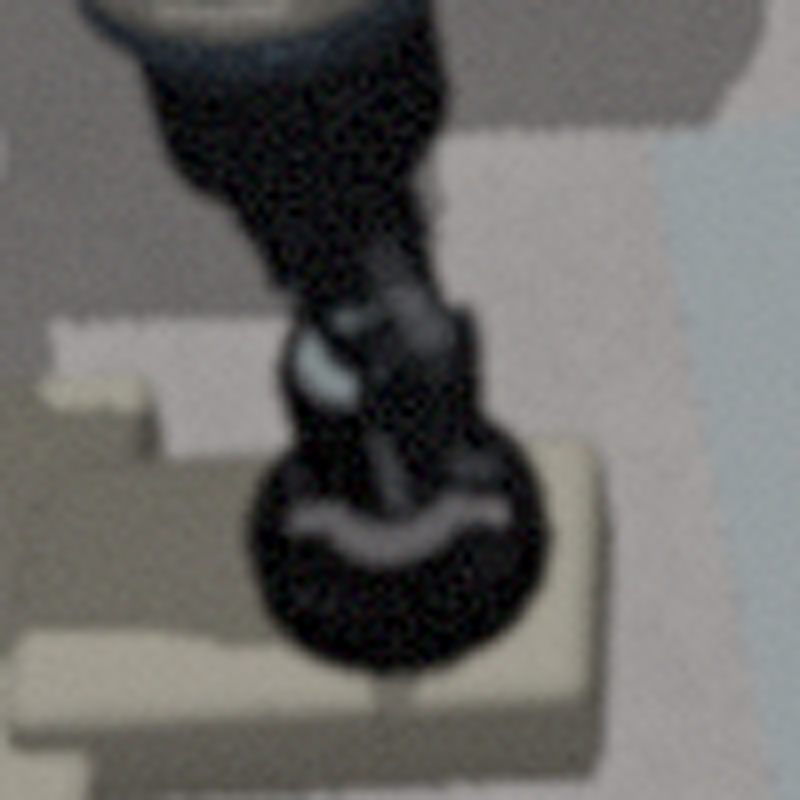

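View pics/top5.png

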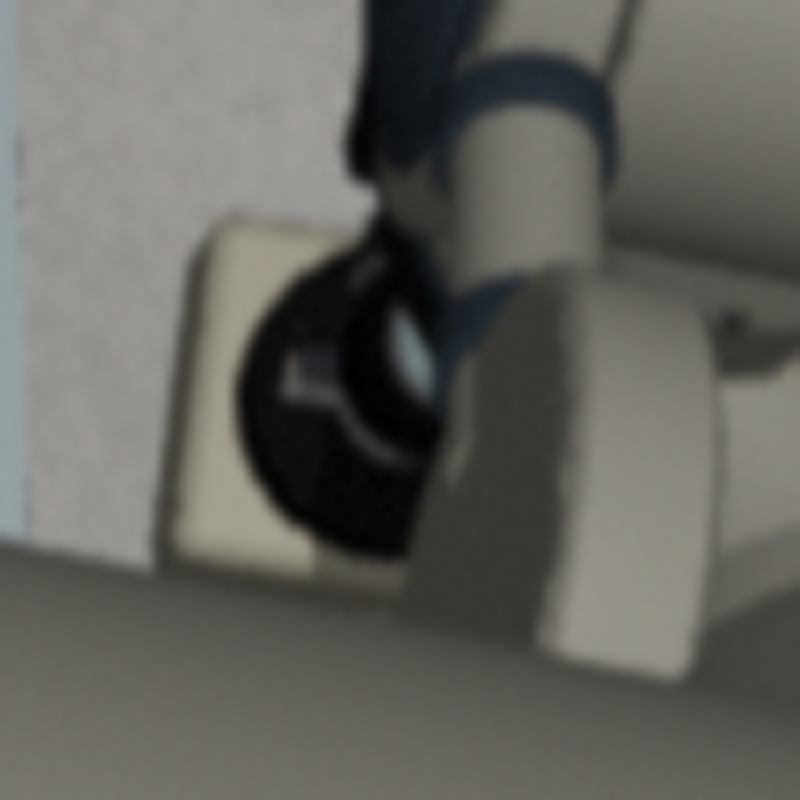

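Run:
```python
import cv2,numpy as np
a=[]
for n in("scene5","top5"):
    i=cv2.imread(f"pics/{n}.png")[200:650,150:600].astype(float);i=cv2.GaussianBlur(i,(0,0),4);a.append(np.clip(i*3,0,255).astype(np.uint8)[:,:400])
cv2.imwrite("pics/z5.png",np.hstack(a))
```

```text
(no output)
```

View pics/z5.png

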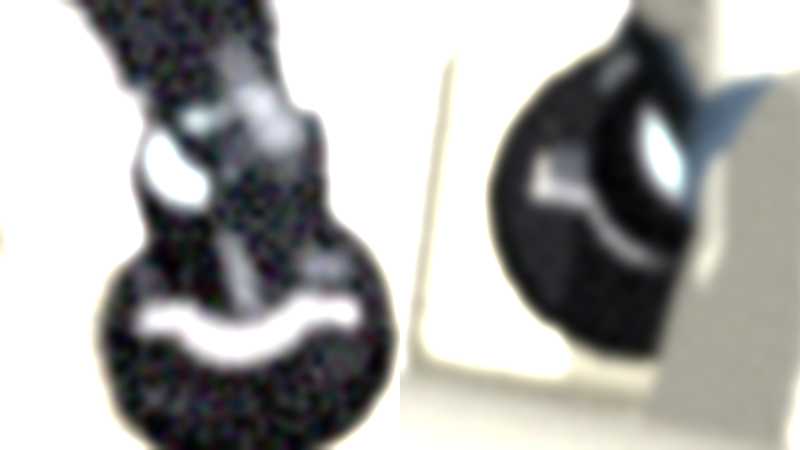

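Run:
```python
from h import *
c=r.read_camera("scene")
g=lambda p,z:np.round(ray(c,full(p,222,205,50),z)[:2]*1000,1)
print("lug R patch",g((476,465),.0894),"lug L",g((300,470),.0894))
print("foot bright highlight",g((390,480),.094))
c=r.read_camera("top")
g=lambda p,z:np.round(ray(c,full(p,419,186,50),z)[:2]*1000,1)
print("top lug",g((320,363),.092),"slot L from top4",g((312,378),.073))
```

```text
lug R patch [572.3 -39.3] lug L [562.7 -88.8]
foot bright highlight [576.3 -63.5]
top lug [572.5 -36.1] slot L from top4 [572.1 -37.8]
```

```bash
python3 -m inch '[[1,-1,-6,0,-0.0018,0],[0,0,-3,0,0,0],[0,0,-2,0,0,0],[0,0,-2,0,0,0],[0,0,0,0,0,0]]'; python3 -c "
from h import *
pose()"
```

```text
time: 9.48
tcp_pos: [0.5701, -0.0628, 0.0918]
orientation: [0.582, 0.403, 0.581, -0.402]
force: [-0.2, 0.8, -2.0]
gripper_width: 0.0471
t 9.475 tcp [570.12 -62.81  91.83] yaw 20.6 fix [0.0006 0.0015 0.    ] F [-0.2  0.8 -2. ] w 0.0471
```

```bash
python3 -m inch '[[0,0,-2,0,0,0],[0,0,-1,0,0,0],[0,0,0,0,0,0]]'; python3 -m inch '[[0,0,-2,0,0,0],[0,0,-1,0,0,0],[0,0,0,0,0,0]]';python3 -c "
from h import *
pose()"
```

```text
time: 9.85
tcp_pos: [0.5702, -0.0628, 0.0887]
orientation: [0.582, 0.403, 0.581, -0.402]
force: [-0.8, -0.4, -2.3]
gripper_width: 0.047
time: 10.22
tcp_pos: [0.5704, -0.0629, 0.086]
orientation: [0.582, 0.403, 0.581, -0.402]
force: [-2.3, -0.4, 2.6]
gripper_width: 0.0466
t 10.225 tcp [570.38 -62.89  85.96] yaw 20.6 fix [0.0008 0.0023 0.    ] F [-2.3 -0.4  2.6] w 0.0466
```

```bash
python3 -m inch '[[-0.5,0,-2,0,0,0],[0,0,-2,0,0,0],[0,0,-1,0,0,0],[0,0,0,0,0,0]]';python3 -c "
from h import *
pose()"
```

```text
time: 10.72
tcp_pos: [0.5704, -0.0629, 0.0811]
orientation: [0.583, 0.403, 0.58, -0.402]
force: [-1.1, 0.7, 5.4]
gripper_width: 0.047
t 10.725 tcp [570.36 -62.89  81.11] yaw 20.6 fix [0.0009 0.0035 0.    ] F [-1.1  0.7  5.4] w 0.047
```

```bash
python3 -m inch '[[-0.5,0,-2,0,0.003,0],[0,0,-1,0,0,0],[0,0,0,0,0,0],[0,0,0,0,0,0]]';python3 -c "
from h import *
pose();print(r.observe()['ft_torque'],r.observe()['joint_pos'])"
```

```text
time: 11.22
tcp_pos: [0.5704, -0.0629, 0.0785]
orientation: [0.582, 0.403, 0.581, -0.402]
force: [-1.9, 0.4, 6.4]
gripper_width: 0.0466
t 11.225 tcp [570.38 -62.91  78.5 ] yaw 20.6 fix [0.0011 0.0017 0.    ] F [-1.9  0.4  6.4] w 0.0466
[0.09150642 0.34349812 0.00649607] [-2.13475641e-01  6.11386046e-01  1.63102748e+00 -9.08221020e-04
  8.97245179e-01 -5.72489569e-01]
```

Spring force and depth agree with the lugs being below the lip. Next is the clockwise quarter turn: negative about z, 1.57 rad in total.

```bash
python3 -m inch '[[0,0,0,0,0,-0.06],[0,0,0,0,0,-0.12],[0,0,0,0,0,-0.12],[0,0,0,0,0,0]]';python3 -c "
from h import *
pose();print(r.observe()['ft_torque'])"
```

```text
time: 11.72
tcp_pos: [0.5712, -0.0632, 0.0792]
orientation: [0.514, 0.488, 0.511, -0.487]
force: [-1.2, 0.5, 6.1]
gripper_width: 0.0466
t 11.725 tcp [571.15 -63.22  79.15] yaw 2.85 fix [0.0024 0.003  0.    ] F [-1.2  0.5  6.1] w 0.0466
[ 0.14571117  0.35080489 -0.03788048]
```

```bash
python3 -m inch '[[-0.8,0.3,-0.6,0,0.003,-0.13],[-0.2,0,-0.1,0,0,-0.13],[-0.2,0,-0.1,0,0,-0.13],[-0.2,0,-0.1,0,0,-0.13],[-0.2,0,-0.1,0,0,-0.13],[0,0,0,0,0,0]]';python3 -c "
from h import *
pose();print(r.observe()['ft_torque'])"
```

```text
time: 12.48
tcp_pos: [0.571, -0.0634, 0.0792]
orientation: [-0.324, -0.629, -0.322, 0.629]
force: [-1.3, 0.5, 7.1]
gripper_width: 0.0467
t 12.475 tcp [570.96 -63.41  79.18] yaw -35.65 fix [0.0038 0.0013 0.    ] F [-1.3  0.5  7.1] w 0.0467
[0.2143864  0.2562244  0.04165117]
```

Turned 56° so far; 34° remain (0.59 rad).

```bash
python3 -m inch '[[-0.6,0.3,-0.6,0.003,0.001,-0.13],[-0.2,0,-0.1,0,0,-0.13],[-0.2,0,-0.1,0,0,-0.13],[-0.2,0,-0.1,0,0,-0.12],[0,0,0,0,0,-0.06],[0,0,0,0,0,0]]';python3 -c "
from h import *
pose();print(r.observe()['ft_torque'])"
```

```text
time: 13.22
tcp_pos: [0.5713, -0.0637, 0.0793]
orientation: [0.127, 0.697, 0.125, -0.695]
force: [-0.3, 1.1, 7.0]
gripper_width: 0.0469
t 13.225 tcp [571.25 -63.67  79.3 ] yaw -69.42 fix [0.0025 0.0027 0.    ] F [-0.3  1.1  7. ] w 0.0469
[ 0.26979236  0.31253957 -0.03997257]
```

```bash
python3 -m inch '[[-0.8,0,-1.5,0.002,0.003,-0.02],[0,0,-1,0,0,0],[0,0,-1,0,0,0]]';python3 -c "
from h import *
pose();print(r.observe()['ft_torque'])"
```

```text
time: 13.6
tcp_pos: [0.5711, -0.0638, 0.0774]
orientation: [0.12, 0.698, 0.119, -0.696]
force: [-9.7, 1.6, 34.4]
gripper_width: 0.0467
t 13.6 tcp [571.11 -63.8   77.43] yaw -70.61 fix [0.0009 0.0017 0.    ] F [-9.7  1.6 34.4] w 0.0467
[ 0.48286936  1.55365838 -0.07508333]
```

```bash
python3 -m inch '[[-0.8,0,-0.3,0,0.001,0],[-0.3,0,-0.4,0,0,0],[0,0,-0.4,0,0,0]]'
python3 - <<'E'
from h import *
pose();print(r.observe()['ft_torque'])
for n,u,v in(("scene",222,205),("top",419,186)):
    c=r.read_camera(n);cv2.imwrite(f"pics/{n}6.png",crop(c,u,v,50,8)[:,:,::-1])
pose()
E
```

```text
time: 13.98
tcp_pos: [0.5711, -0.0638, 0.0775]
orientation: [0.12, 0.698, 0.118, -0.696]
force: [-3.9, 0.6, 11.7]
gripper_width: 0.0468
t 13.975 tcp [571.09 -63.78  77.54] yaw -70.61 fix [0.0011 0.0035 0.    ] F [-3.9  0.6 11.7] w 0.0468
[0.25029956 0.63554493 0.01297902]
t 14.075 tcp [571.07 -63.76  77.57] yaw -70.61 fix [0.0012 0.0035 0.    ] F [-1.8  0.8  9.4] w 0.0465
```

View pics/scene6.png

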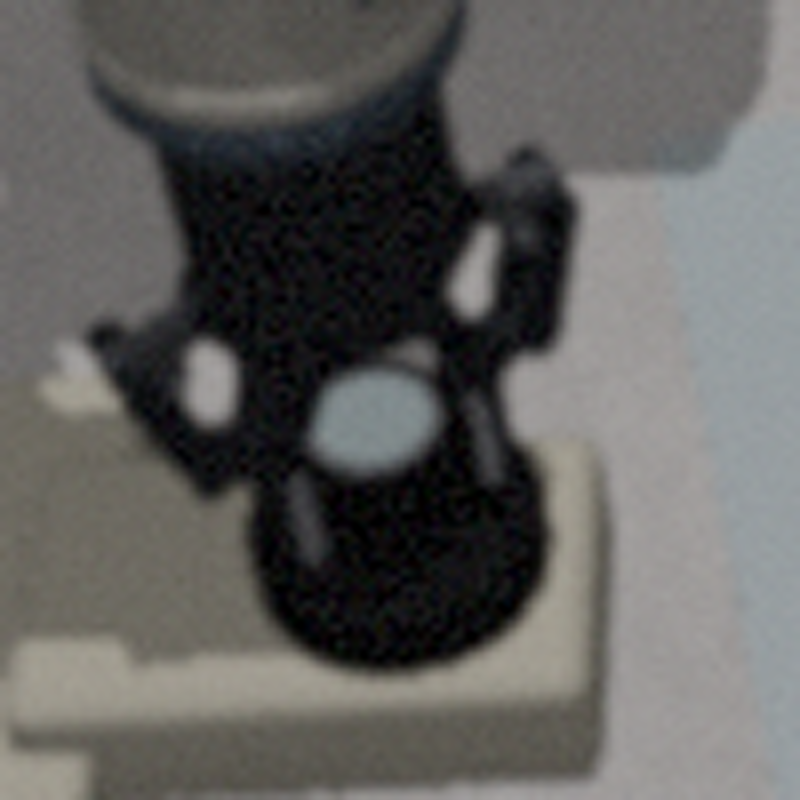

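```bash
python3 -m inch '[[-0.4,0,-0.7,0.001,0.0035,0],[-0.3,0,-0.8,0,0.002,0]]'
python3 - <<'E'
from h import *
pose();print(r.observe()['ft_torque'])
c=r.read_camera("scene");pose()
i=cv2.GaussianBlur(crop(c,222,190,30,10)[:,:,::-1].astype(float),(0,0),4);cv2.imwrite("pics/s7.png",np.clip(i*2.5,0,255))
c2=r.read_camera("top");cv2.imwrite("pics/top7.png",c2["image"][:,:,::-1])
pose()
print(ray(c,full((375,418),222,205,50),.115))
E
```

```text
time: 14.32
tcp_pos: [0.571, -0.0638, 0.0775]
orientation: [-0.119, -0.697, -0.119, 0.697]
force: [-5.5, 0.5, 22.4]
gripper_width: 0.047
t 14.325 tcp [571.02 -63.84  77.48] yaw -70.62 fix [ 0.0004 -0.0001  0.    ] F [-5.5  0.5 22.4] w 0.047
[0.32242716 0.75836554 0.04994943]
t 14.375 tcp [571.02 -63.8   77.48] yaw -70.61 fix [ 0.0005 -0.0002  0.    ] F [-3.7  0.6 19.5] w 0.0467
t 14.425 tcp [571.01 -63.8   77.47] yaw -70.61 fix [ 0.0004 -0.0001  0.    ] F [-3.6  1.  18.9] w 0.0465
[ 0.57074094 -0.06388556  0.115     ][ WARN:0@1.599] global loadsave.cpp:1063 imwrite_ Unsupported depth image for selected encoder is fallbacked to CV_8U.
```

View pics/s7.png

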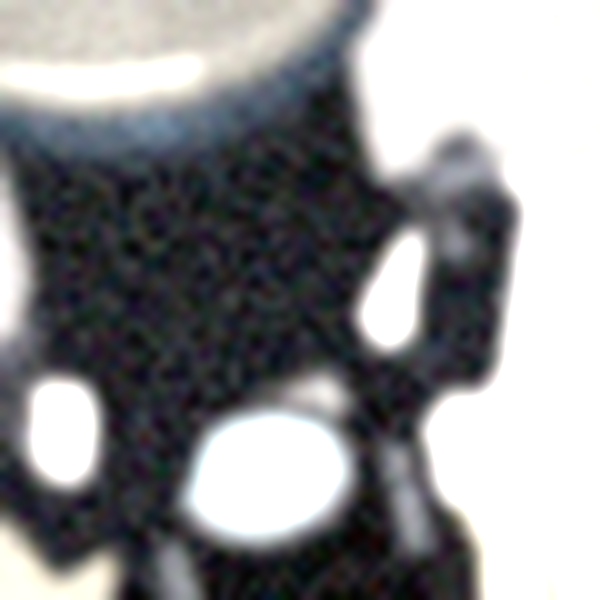

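View pics/top7.png

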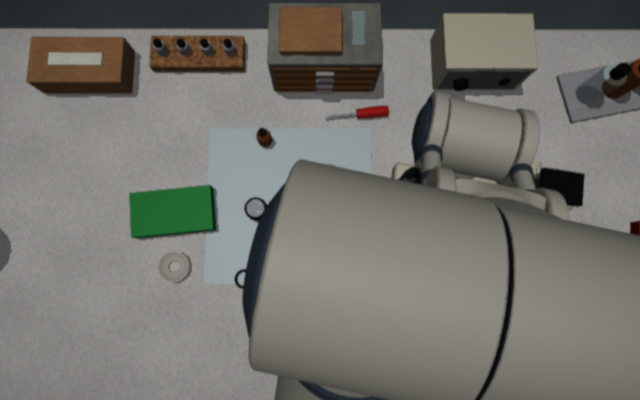

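In the scene view, the glass top cast at z = 115 mm falls at (570.7, -63.9), within 1 mm of the port axis, so the barrel is upright and home. The upward force is steady at about 19 N, above the spring's 10 N. I'm handing in while pressing.

Run:
```python
from h import *
pose();print(r.hand_in());pose()
```

```text
t 14.425 tcp [571.01 -63.8   77.47] yaw -70.61 fix [ 0.0004 -0.0001  0.    ] F [-3.6  1.  18.9] w 0.0465
the job is handed in; nothing more can be done
None
the job is handed in; nothing more can be done
```

I put the lugged barrel into the light port, pushed it straight down against the spring and turned it 91° clockwise. I handed in at 14.4 s, still gripping it and pressing it down.

**Last checks:**
- **Depth:** the tool stopped at 77.5 mm, against 77.6 mm expected with the shoulder on the collar.
- **Push:** the wrist force reads about 19 N upward and steady, above the 10 N spring. The highest wrist force I read was about 36 N, on first contact with the collar.
- **Upright:** the glass top lies within about 1 mm of the port axis in the scene camera, and the tool is tilted less than 0.1°.
- **Grip:** the finger opening is about 47 mm and did not change after the grasp.

**Less certain:**
- The two cameras disagreed by about 3–5 mm on positions, so I mostly averaged them.
- A sideways force of about 4 N remains at the wrist.
- I could not see the lugs once they were under the lip. The turn rests on the measured tool rotation and the near-zero twisting moment during it.
- In the last top view the arm hid the objective and most of the filter ring. The other loose items visible in that view looked where they started.

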